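# Hold the espresso machine's key switch in the rinse position

### The arm

A 6-joint arm with a two-finger parallel gripper is mounted at the origin on the work surface. World frame = base frame: x ahead of the robot, y to its left, z up, the work surface at z = 0. Lengths are in m, angles in degrees, forces in N, time in s.
With the tool pointing down it reaches from about 0.35 to 0.875 m from the base axis. Payload 4.2 kg.
Tool frame: the origin (TCP) lies between the finger pads; the fingertips stand 14 mm ahead of it and the grasp point (between the pads) lies 5 mm behind it (r.tcp_to_tips is the distance from the TCP to the fingertips, in m); y points along the fingers, x is the direction in which the jaws open and shut, and the axes are right-handed (so a half turn about y gives the same grasp; the last joint's range is limited). The gripper opens to 87 mm and grips with 3 to 60 N. Pads are 19 mm wide; open, the fingers measure 117 mm over their backs; the gripper's body (75 mm by 190 mm) begins 51 mm behind the grasp point.
Start: joints at [90.791, 22.042, 0.453, 0, -68.411, -14.817], TCP at [0.151, 0.606, 0.237] pointing down, gripper open.
Joint ranges: [-179.83, 179.83], [-69.29, 118.12], [-61.27, 80.66], [-181.25, 117.63], [-171.15, -9.14], [-177.46, 177.46]. Speed limits (degrees/s): [159.86, 159.86, 180, 180, 180, 180].

### API

Orientations are given as a 3x3 rotation matrix whose columns are the frame's x, y, z axes.
In Python, from station import sense, optics, ticket, r gives the robot as it stands.
- The arm moves only by the tool carry_out, never from a script. Its argument "steps" is a list that holds one entry, the list of rows, each a list of 6 numbers: the shift along the world's x, y, z in cm, then the turn, a rotation vector about the world's x, y, z in rad. A call has 1 to 20 rows; each row is the pose to reach, as a shift and turn from the pose commanded when the call began; what a row does not reach only later rows make up. A row lasts 1/8 s, in which the tool goes at most 62.5 mm and 10.7 degrees, less where a joint would pass 70% of its speed; a pose out of reach is approached as far as the arm can. A call with a gripper value outside its range is refused whole. "fingers" is the closure in counts, from 0 (fully open) to 255 (shut), set as the call begins (left out, the last holds). The fingers move at their own pace and stop on an object; the grip force is fixed at half the most. Time passes only in rows, so rows that repeat a pose let the fingers close. It gives the time, the measured TCP pose, the force and the opening at its end, in the units of the state.
- sense(): the state, without advancing time (a new reading comes with each control period).
- optics.capture(name): name is "scene" or "top" or "wrist"; returns a dict with "image" (384x512x3 uint8, red, green, blue), "fov_y" (degrees; the focal length in pixels is half the picture's height over the tangent of half this angle, whatever the lens; pixels are square), "cx", "cy" (the principal point, pixels), "rvec" (rotation vector, rad) and "tvec" (3), from world to camera coordinates, as OpenCV has them. Camera axes: x right, y down, z forward; pixel columns grow to the right and rows downward; lengths in m; the calibration is good to about 2 mm. A picture is of the moment at which its call begins. There is no depth.
- ticket.finish_job(): hands the job in, once; it reports no verdict.
The state is a dict: "time_s": time; "joints": joint angles; "joint_velocities": joint speeds; "effort": joint torques, N m; "tcp_pos": TCP position; "ee_rot": TCP orientation; "wrist_force": force on the tool from outside, world axes, zero at the start; "moment": the same for the moment, N m; "gripper_width": opening from 0.0 (shut) to 1.0 (fully open).
Only numpy, scipy, OpenCV 4.12 (cv2) and the standard library are available. Lean on these libraries where they do the work, as an engineer would, in place of code of your own. Each camera call takes 0.05 s, during which the arm holds its last target.

### The job

Run the espresso machine's rinse from its spring-return key switch: take the key with the square-cornered head from the wooden key rest, push it fully home into the lock on the metal switch box (its pins are sticky, so wiggle it past them), and only then turn it a quarter turn clockwise, as seen from above, to its stop. The switch springs back when let go, so finish while still holding the key in, turned; leave the round-headed key in the rest, and the mug, jug and tamper, where they are.

Things in the scene. Friction and masses are not known exactly. Their poses are not given: they have to be found in the camera images.
- key_grip (a point): Centre of the head of the key to use: a square-cornered black block 28 (x) x 10 (y) x 50 mm (z) with a grey inlay, about 40 g. It stands blade down in a slot of the wooden rest. The point is 25 mm above the head's underside, 51 mm above the blade's tip; z points from tip to head, x along the blade's width. Pinch it across its flat faces (+y, -y). It fits the lock either way round.
- key_tip (a point): Middle of the tip of that key's steel blade; axes as key_grip. The blade is 26 mm long, 12 mm wide (x) and 5 mm thick (y); over its last 5 mm the width tapers evenly to 5 mm. Fully home, the underside of the key's head rests on the lock plug and the tip is 26 mm below keyway.
- keyway (a point): Centre of the slot's mouth, level with the face of the brass lock plug (31 mm across, facing up, 94 mm above the counter) and of the dark ring round it (47 mm across). z points up, x along the slot; axes turn with the plug. Slot 15 mm (x) x 7.5 mm (y), 30 mm deep, with a 45 degree lead-in 3 mm wide all round.
- pins (a point): 14.5 mm below the mouth on the slot's axis, midway between two sticky pins: one reaches 3 mm in from the +x end, 11 mm down, the other from the -x end, 18 mm down. The key must push each back 1.5 mm; 9 N along the slot moves one and it mostly stays where pushed; pushed straight down the key sticks at some 10 N, but shifting it 1 to 2 mm to and fro along x while pressing frees it.
- switchbox: Metal box of the key switch, fixed to the counter, 160 (x) x 140 (y) x 90 mm, origin at the centre of its underside; the lock is in the middle of its top. White dots on the top mark the rest and the turned position of the white mark on the plug.
- lock (a joint): Turn of the lock plug (rad): 0 at rest; grows clockwise as seen from above, up to a stop at 1.6. A spring pulls it back to 0 (about 0.01 N m at rest, 0.08 N m at the stop). The plug turns about keyway's z.
- keyrest: Dark wooden block fixed to the counter, 140 (x) x 70 (y) x 36 mm, origin at the centre of its underside. Two slots in its top, 33 mm either side of the centre along its x and running along x, 15 x 8 mm and 29 mm deep, each holding a key upright, its head's underside on the block's top. Which key is in which slot varies.
- roundkey_mid (a point): Centre of the round head (disc 34 mm across, 9 mm thick) of the other key, which stays in the other slot of the rest; 17 mm above the block's top.
- mug_mid (a point): White mug, 80 mm across, 85 mm high; point on its axis 42 mm up. Leave alone.
- jug_mid (a point): Steel milk jug, 88 mm across, 105 mm high, with a handle reaching 72 mm from its axis; point on its axis 50 mm up. Leave alone.
- tamper_mid (a point): Dark steel coffee tamper, 58 mm across, 88 mm high; point on its axis 44 mm up. Leave alone.

How it is judged:
By the outcome, as a careful person would: the job done as asked, in the order asked, and still so for the second after the job is handed in, while the arm keeps its last pose, push and grip.
It also fails if it takes over 56 s, if anything falls off the work surface, if the arm or the gripper's body presses on something with over 40 N, if the wrist force passes 120 N, or if a joint passes its speed limit or range.

## Working session

There is one attempt and no reset: what is moved stays moved. The work goes in short steps, Python scripts to look and compute and a tool call to move; the robot and the scene stay as the last step left them, time stands still between calls to the robot, and variables do not carry over. Pictures are saved under pics/ and viewed, and the job is handed in when it is done.

Besides the shell and the picture viewer there is one more tool, called after ">>>" in YAML: its name, and indented under it one key for each argument. carry_out: Moves the arm, as the interface text tells. Its arguments: {"type":"object","properties":{"steps":{"type":"array","items":{"type":"array","items":{"type":"array","items":{"type":"number"}}}},"fingers":{"type":"number"}},"required":["steps"]}

```bash
mkdir -p pics; ls; cat > h.py <<'E'
import numpy as np,cv2
from station import sense,optics,ticket,r
def cap(n,f):
    c=optics.capture(n); im=c["image"]; cv2.imwrite("pics/"+f+".png",im[:,:,::-1]); np.savez("pics/"+f+".npz",**c); return c
def K(c):
    f=192/np.tan(np.radians(c["fov_y"])/2); return np.array([[f,0,c["cx"]],[0,f,c["cy"]],[0,0,1.]])
def load(f): return {k:v for k,v in np.load("pics/"+f+".npz").items()}
def proj(c,P): return cv2.projectPoints(np.array(P,float).reshape(-1,1,3),c["rvec"],c["tvec"],K(c),None)[0][:,0]
def ray(c,uv,z):
    R=cv2.Rodrigues(np.array(c["rvec"],float))[0]; t=np.array(c["tvec"],float).ravel()
    o=-R.T@t; d=R.T@np.linalg.inv(K(c))@np.array([uv[0],uv[1],1.]); return o+d*(z-o[2])/d[2]
E
python3 - <<'E'
from h import *
for n in("scene","top","wrist"):
    c=cap(n,n+"0"); print(n,c["fov_y"],c["cx"],c["cy"],c["rvec"],c["tvec"],[k for k in c])
    R=cv2.Rodrigues(np.array(c["rvec"],float))[0];print(-R.T@np.array(c["tvec"]).ravel())
s=sense();print(s)
E
```

```text
pics
scene 47.479353337470855 256.01377778180927 191.50954988267333 [ 1.76332082  1.54723219 -0.79257589] [-0.15685805 -0.25711758  1.36706028] ['image', 'fov_y', 'cx', 'cy', 'rvec', 'tvec']
[1.25642998 0.02025925 0.61688003]
top 46.37845859485986 252.79412291789984 191.17093898247998 [ 2.18096699 -2.01667791  0.23279474] [0.06794116 0.5848204  0.94432393] ['image', 'fov_y', 'cx', 'cy', 'rvec', 'tvec']
[0.352618   0.10029533 1.05070451]
wrist 60.40510531199933 257.91481903791043 194.0942411639703 [-1.81851142  2.33126614  0.31420924] [ 0.62261902 -0.0337141   0.39160591] ['image', 'fov_y', 'cx', 'cy', 'rvec', 'tvec']
[0.2214894  0.58755465 0.38453642]
{'time_s': 0.15, 'joints': array([ 9.07914313e+01,  2.20812677e+01,  3.98124952e-01, -1.95561428e-02,
       -6.84108503e+01, -1.48181000e+01]), 'joint_velocities': array([ 0.01651858, -0.14313671,  0.23724736,  0.08047975,  0.04544774,
        0.0178496 ]), 'effort': array([-2.12673689e-05, -3.91054952e+01,  1.87586403e+01,  4.22221944e+00,
        1.23622245e-02, -1.39306426e-04]), 'tcp_pos': array([0.15135169, 0.60596039, 0.23570933]), 'ee_rot': array([[-2.42495347e-01, -2.94684762e-04,  9.70152524e-01],
       [-9.70151136e-01, -1.64469520e-03, -2.42495500e-01],
       [ 1.66706493e-03, -9.99998604e-01,  1.12942176e-04]]), 'wrist_force': array([-0.22083061,  0.49507593, -0.18236959]), 'moment': array([ 0.01977758,  0.0151599 , -0.0120429 ]), 'gripper_width': 0.9981204600961113}
```

View pics/scene0.png

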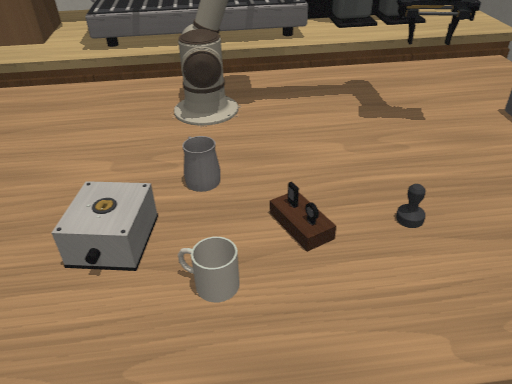

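View pics/top0.png

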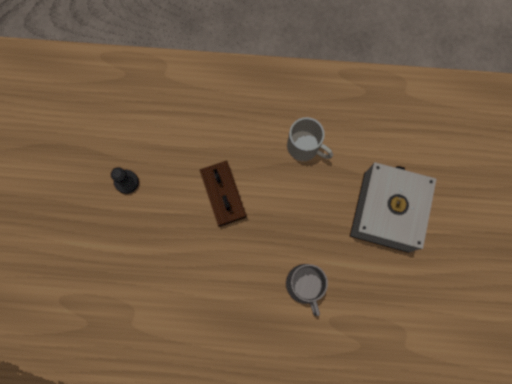

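View pics/wrist0.png

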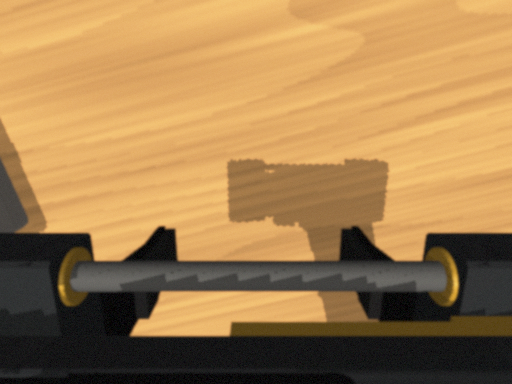

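```bash
python3 - <<'E'
from h import *
t=load("top0");s=load("scene0")
def crop(c,x,y,w,h,k,f): cv2.imwrite(f"pics/{f}.png",cv2.resize(c["image"][y:y+h,x:x+w,::-1],None,fx=k,fy=k,interpolation=cv2.INTER_CUBIC))
crop(t,190,150,70,90,6,"c1");crop(t,345,155,100,100,6,"c2");crop(s,260,170,90,90,6,"c3");crop(s,55,175,110,100,6,"c4")
print(ray(t,(398,204),.094),ray(s,(105,206),.094))
print(ray(t,(217,177),.086),ray(t,(227,203),.07))
for uv in [(202,168),(228,161),(246,215),(220,226)]:print(ray(t,uv,.036))
for uv,z in [((125,183),0.02),((308,284),.1),((307,137),.085)]:print(ray(t,uv,z))
E
```

```text
[ 0.56760698 -0.20454575  0.094     ] [ 0.57243756 -0.20143919  0.094     ]
[0.59909821 0.19502122 0.086     ] [0.54527784 0.1686447  0.07      ]
[0.63084729 0.23713009 0.036     ]
[0.65273538 0.17779998 0.036     ]
[0.52741764 0.1250257  0.036     ]
[0.49741726 0.18208977 0.036     ]
[0.5842066  0.41701569 0.02      ]
[ 0.38160856 -0.01678526  0.1       ]
[7.09083983e-01 8.86355520e-05 8.50000000e-02]
```

View pics/c1.png

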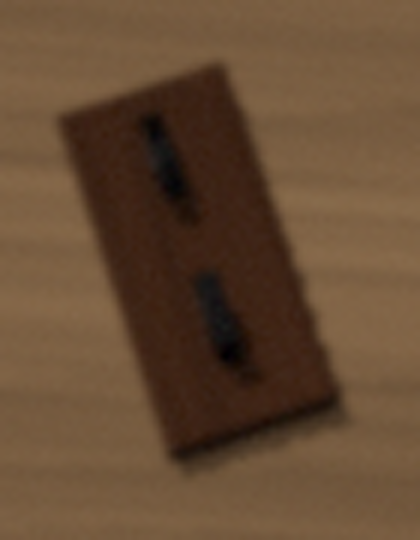

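View pics/c2.png

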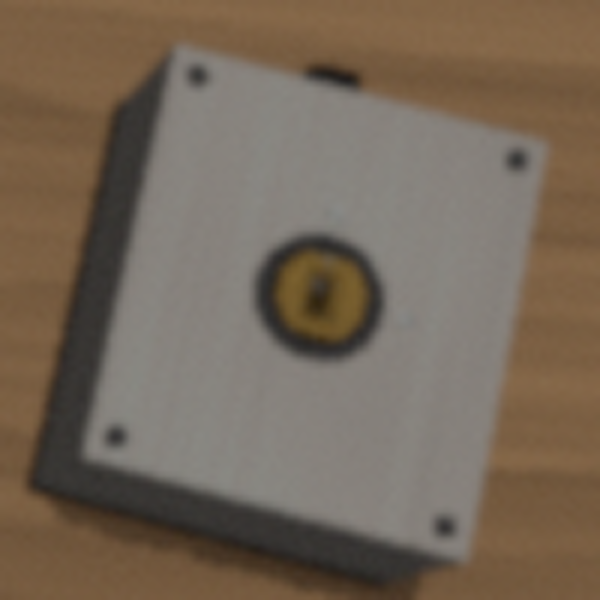

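View pics/c3.png

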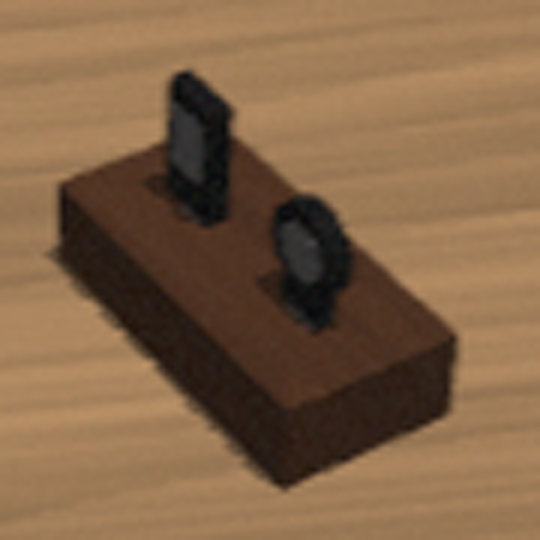

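View pics/c4.png

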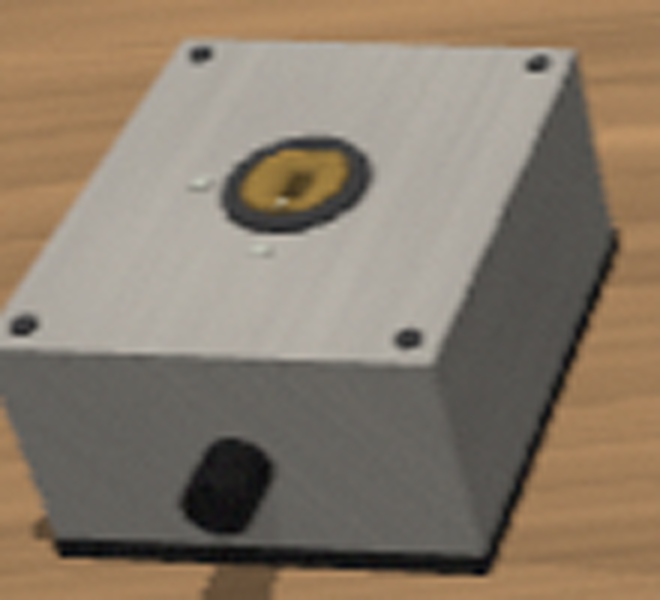

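```bash
python3 - <<'E'
from h import *
c=load("wrist0");R=cv2.Rodrigues(c["rvec"])[0];print("optical axis",R[2])
s=sense();E=s["ee_rot"]
for z in (0,.06):
  for uv in [(258,30),(258,194),(258,225),(20,100)]: print(z,uv,E.T@(ray(c,uv,z)-s["tcp_pos"]))
# refine lock from top: circle center & box corner screws
t=load("top0")
a=[ray(t,(345+u/6,155+v/6),.09) for u,v in [(198,76),(516,160),(444,526),(116,436)]]
a=np.array(a);print(a,a.mean(0)); d=a[0]-a[3]+a[1]-a[2];print(np.degrees(np.arctan2(d[1],d[0])),np.linalg.norm(a[0]-a[1]),np.linalg.norm(a[0]-a[3]))
for u,v in [(319,297),(330,212),(408,320)]:print(ray(t,(345+u/6,155+v/6),.092))
E
```

```text
optical axis [-0.25968452  0.06210006 -0.96369473]
0 (258, 30) [0.00173051 0.23572915 0.1469751 ]
0 (258, 194) [ 0.00164612  0.23570857 -0.03393709]
0 (258, 225) [ 0.00162748  0.23570403 -0.073884  ]
0 (20, 100) [-0.26457371  0.23527713  0.07554308]
0.06 (258, 30) [0.00163157 0.17572759 0.1353584 ]
0.06 (258, 194) [ 0.00156034  0.17571022 -0.01732569]
0.06 (258, 225) [ 0.00154461  0.17570639 -0.0510396 ]
0.06 (20, 100) [-0.22312067  0.1753461   0.07507206]
[[ 0.6477439  -0.16086978  0.09      ]
 [ 0.62477394 -0.27847824  0.09      ]
 [ 0.48724958 -0.25127911  0.09      ]
 [ 0.51051663 -0.1334662   0.09      ]] [ 0.56757101 -0.20602333  0.09      ]
-11.240213483257754 0.1198305818434651 0.1399367035980523
[ 0.56696976 -0.20555232  0.092     ]
[ 0.59910794 -0.20940538  0.092     ]
[ 0.56097865 -0.23786506  0.092     ]
```

>>> carry_out:
  steps:
    - [[3, -4, 0.2, 0, 0, 0.05], [7, -9, 0.4, 0, 0, 0.12], [11, -14, 0.6, 0, 0, 0.2], [15, -19, 0.8, 0, 0, 0.28], [19, -24, 1, 0, 0, 0.36], [23, -29, 1.2, 0, 0, 0.44], [27, -34, 1.3, 0, 0, 0.5], [31, -39, 1.3, 0, 0, 0.57], [34, -43, 1.3, 0, 0, 0.61], [35.8, -45.3, 1.3, 0, 0, 0.637], [35.8, -45.3, 1.3, 0, 0, 0.637], [35.8, -45.3, 1.3, 0, 0, 0.637], [35.8, -45.3, 1.3, 0, 0, 0.637], [35.8, -45.3, 1.3, 0, 0, 0.637]]
  fingers: 0

```text
time_s: 1.9
tcp_pos: [0.509, 0.1542, 0.2497]
ee_rot: [[0.384, 0.0, 0.923], [-0.923, 0.0, 0.384], [-0.0, -1.0, 0.0]]
wrist_force: [-0.1, 0.3, 0.3]
gripper_width: 0.999
```

```bash
python3 - <<'E'
from h import *
c=cap("wrist","w1");s=sense();print(s["tcp_pos"],s["joints"],s["joint_velocities"]);print(s["ee_rot"])
E
```

```text
[0.50908007 0.15409102 0.2497015 ] [ 3.43231955e+01  1.23977923e+01 -1.13937456e+01 -1.93803528e-03
 -6.61919741e+01  7.82315625e+01] [-0.28670356  0.10290893  0.15518285  0.04732403  0.02582744  0.00900782]
[[ 3.83553620e-01  2.20210987e-04  9.23518582e-01]
 [-9.23518604e-01  1.87820036e-04  3.83553585e-01]
 [-8.89925803e-05 -9.99999958e-01  2.75407998e-04]]
```

View pics/w1.png

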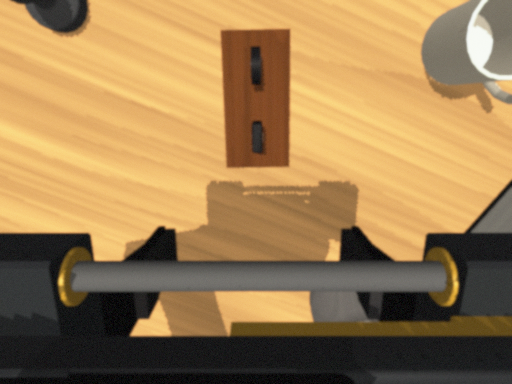

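```bash
python3 - <<'E'
from h import *
c=load("w1");print(c["tvec"])
cv2.imwrite("pics/c5.png",cv2.resize(c["image"][20:180,210:300,::-1],None,fx=3.6,fy=3.6,interpolation=cv2.INTER_CUBIC))
P=[ray(c,uv,.036) for uv in [(221,30),(290,29),(289,166),(227,167)]];P=np.array(P);print(P,P.mean(0))
E
```

```text
[-0.05349638  0.47263707  0.54495119]
[[0.62630879 0.24201411 0.036     ]
 [0.65366424 0.17849662 0.036     ]
 [0.52608174 0.12285376 0.036     ]
 [0.49855694 0.18628842 0.036     ]] [0.57615293 0.18241323 0.036     ]
```

View pics/c5.png

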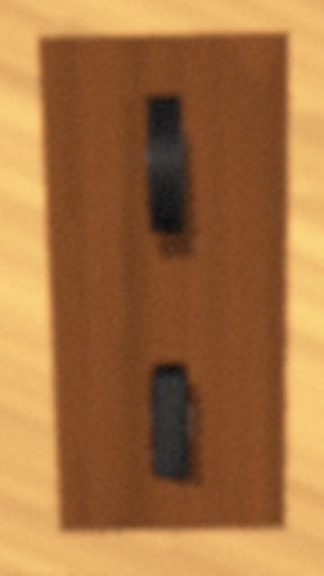

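```bash
python3 - <<'E'
from h import *
c=load("w1")
import itertools
ctr=np.array([.5459,.1692]);a=np.radians(23.57);x=np.array([np.cos(a),np.sin(a)]);y=np.array([-x[1],x[0]])
for z in(.036,.086):
    for sx,sy in [(-1,-1),(1,-1),(1,1),(-1,1)]:
        p=ctr+sx*.014*x+sy*.005*y
        uv=proj(c,[[*p,z]])[0]; print(z,sx,sy,uv, (uv-[210,20])*3.6)
# tool-down slope
for uv in [(152,366),(187,366),(187,476),(152,476)]: print(ray(c,(210+uv[0]/3.6,20+uv[1]/3.6),.086))
E
```

```text
0.036 -1 -1 [262.19362222 146.07877167] [187.89703998 453.883578  ]
0.036 1 -1 [261.81147087 119.94842074] [186.52129513 359.81431468]
0.036 1 1 [252.50288552 120.12172469] [153.01038788 360.43820887]
0.036 -1 1 [253.07775233 146.24575376] [155.07990837 454.48471355]
0.086 -1 -1 [262.90921788 152.77595995] [190.47318438 477.99345581]
0.086 1 -1 [262.48443495 122.6969043 ] [188.94396583 369.7088555 ]
0.086 1 1 [251.71088085 122.8971412 ] [150.15917106 370.42970833]
0.086 -1 1 [252.39297247 152.96778405] [152.6147009  478.68402258]
[0.55794829 0.17936597 0.086     ]
[0.56140201 0.17103936 0.086     ]
[0.53520282 0.16007005 0.086     ]
[0.53166413 0.16860394 0.086     ]
```

>>> carry_out:
  steps:
    - [[1, 0.4, -1, 0, 0, 0.01], [2, 0.8, -4, 0, 0, 0.017], [3, 1.2, -8, 0, 0, 0.017], [3.7, 1.5, -10.5, 0, 0, 0.017], [3.7, 1.5, -12, 0, 0, 0.017], [3.7, 1.5, -12, 0, 0, 0.017], [3.7, 1.5, -12, 0, 0, 0.017], [3.7, 1.5, -12, 0, 0, 0.017]]

```text
time_s: 2.95
tcp_pos: [0.5469, 0.1687, 0.1309]
ee_rot: [[0.398, 0.002, 0.917], [-0.917, 0.001, 0.398], [-0.0, -1.0, 0.003]]
wrist_force: [0.2, -0.5, 0.2]
gripper_width: 0.997
```

```bash
python3 - <<'E'
from h import *
c=cap("wrist","w2");s=sense();print(s["tcp_pos"]);print(s["ee_rot"])
print(proj(c,[[.546,.169,.086],s["tcp_pos"]]))
E
```

```text
[0.54684192 0.16861593 0.13077112]
[[ 3.98005709e-01  2.03353446e-03  9.17380684e-01]
 [-9.17382886e-01  1.21943876e-03  3.98003961e-01]
 [-3.09334799e-04 -9.99997189e-01  2.35087330e-03]]
[[255.86948091 223.37366645]
 [256.79936361 253.99114392]]
```

View pics/w2.png

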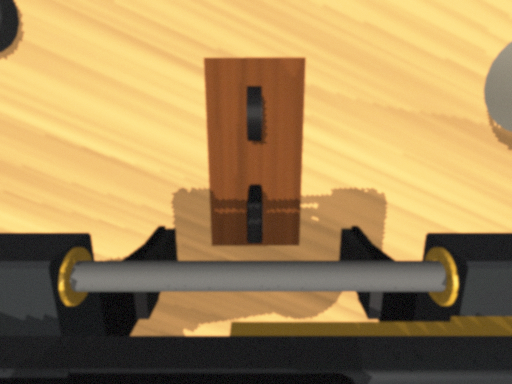

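>>> carry_out:
  steps:
    - [[-0.1, 0.05, -2, 0, 0, 0], [-0.1, 0.05, -4, 0, 0, 0], [-0.1, 0.05, -5.6, 0, 0, 0], [-0.1, 0.05, -6.7, 0, 0, 0], [-0.1, 0.05, -7.2, 0, 0, 0], [-0.1, 0.05, -7.2, 0, 0, 0], [-0.1, 0.05, -7.2, 0, 0, 0], [-0.1, 0.05, -7.2, 0, 0, 0]]

```text
time_s: 4.0
tcp_pos: [0.5457, 0.169, 0.058]
ee_rot: [[0.398, 0.001, 0.917], [-0.917, 0.0, 0.398], [-0.0, -1.0, 0.001]]
wrist_force: [-1.1, 1.1, 0.2]
gripper_width: 1.0
```

>>> carry_out:
  steps:
    - [[0, 0, 0, 0, 0, 0], [0, 0, 0, 0, 0, 0], [0, 0, 0, 0, 0, 0], [0, 0, 0, 0, 0, 0], [0, 0, 0, 0, 0, 0], [0, 0, 0, 0, 0, 0], [0, 0, 0, 0, 0, 0], [0, 0, 0, 0, 0, 0], [0, 0, 0, 0, 0, 0], [0, 0, 0, 0, 0, 0]]
  fingers: 255

```text
time_s: 5.25
tcp_pos: [0.5455, 0.1689, 0.0576]
ee_rot: [[0.398, 0.0, 0.917], [-0.917, 0.0, 0.398], [-0.0, -1.0, 0.0]]
wrist_force: [-0.3, 1.3, -0.4]
gripper_width: 0.116
```

>>> carry_out:
  steps:
    - [[0, 0, 1, 0, 0, 0], [0, 0, 2.5, 0, 0, 0], [0, 0, 4.5, 0, 0, 0], [0, 0, 7, 0, 0, 0], [0, 0, 10, 0, 0, 0], [0, 0, 13, 0, 0, 0], [0, 0, 16, 0, 0, 0], [0, 0, 18.5, 0, 0, 0], [0, 0, 20, 0, 0, 0], [0, 0, 20, 0, 0, 0], [0, 0, 20, 0, 0, 0]]

```text
time_s: 6.62
tcp_pos: [0.5448, 0.1686, 0.2565]
ee_rot: [[0.398, -0.002, 0.918], [-0.918, -0.001, 0.398], [-0.0, -1.0, -0.002]]
wrist_force: [0.4, -0.9, -1.1]
gripper_width: 0.116
```

>>> carry_out:
  steps:
    - [[-0.1, -1, 0, 0, 0, -0.02], [-0.3, -3, 0, 0, 0, -0.05], [-0.5, -6, 0, 0, 0, -0.1], [-0.8, -9, 0, 0, 0, -0.16], [-1.1, -12, 0, 0, 0, -0.22], [-1.4, -15, 0, 0, 0, -0.28], [-1.7, -18, 0, 0, 0, -0.34], [-2, -21, 0, 0, 0, -0.4], [-2.3, -24, 0, 0, 0, -0.45], [-2.6, -27, 0, 0, 0, -0.49], [-2.9, -30, 0, 0, 0, -0.53], [-3.2, -33, 0, 0, 0, -0.57], [-3.4, -35, 0, 0, 0, -0.59], [-3.5, -36.3, 0, 0, 0, -0.602], [-3.5, -36.3, 0, 0, 0, -0.602], [-3.5, -36.3, 0, 0, 0, -0.602], [-3.5, -36.3, 0, 0, 0, -0.602]]

```text
time_s: 8.75
tcp_pos: [0.5105, -0.1935, 0.2576]
ee_rot: [[-0.191, 0.0, 0.982], [-0.982, 0.0, -0.191], [-0.0, -1.0, 0.0]]
wrist_force: [0.2, -0.8, 0.4]
gripper_width: 0.111
```

```bash
python3 - <<'E'
from h import *
c=cap("wrist","w3");cap("scene","s3");s=sense();print(s["tcp_pos"],s["joints"],s["gripper_width"]);print(s["ee_rot"])
E
```

```text
[ 0.51056542 -0.19357997  0.25758434] [-3.74905026e+00  1.34905053e+01 -8.78051668e+00 -3.90009438e-03
 -6.77254799e+01  8.27608642e+01] 0.11524073793925464
[[-1.90631911e-01  6.50439797e-05  9.81661586e-01]
 [-9.81661586e-01  5.88629945e-05 -1.90631915e-01]
 [-7.01829990e-05 -9.99999996e-01  5.26300111e-05]]
```

View pics/w3.png

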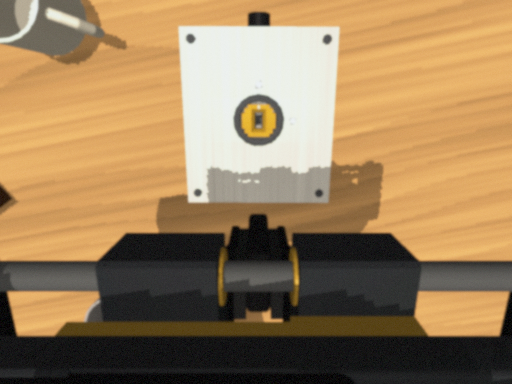

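View pics/s3.png

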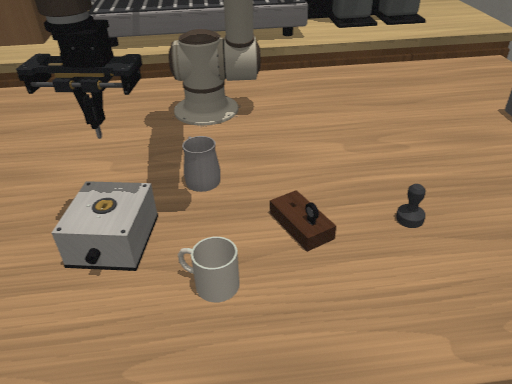

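```bash
python3 - <<'E'
from h import *
c=load("w3");im=c["image"]
cv2.imwrite("pics/c6.png",cv2.resize(im[70:160,210:310,::-1],None,fx=7,fy=7,interpolation=cv2.INTER_CUBIC))
hsv=cv2.cvtColor(im,cv2.COLOR_RGB2HSV)
sub=np.zeros(im.shape[:2],bool);sub[90:150,228:290]=1
g=cv2.cvtColor(im,cv2.COLOR_RGB2GRAY)
m=(sub&((g<110)|(hsv[...,1]>120))).astype(np.uint8)
cs,_=cv2.findContours(m,cv2.RETR_EXTERNAL,cv2.CHAIN_APPROX_NONE);k=max(cs,key=cv2.contourArea)
e=cv2.fitEllipse(k);print(e,ray(c,e[0],.094))
S=[(190.5,39),(326.5,39.5),(319,193),(197.5,193)]
P=np.array([ray(c,u,.09) for u in S]);print(P,P.mean(0));d=P[0]-P[3]+P[1]-P[2];print(np.degrees(np.arctan2(d[1],d[0])))
cv2.imwrite("pics/c7.png",cv2.resize(im[195:325,195:325,::-1],None,fx=4,fy=4,interpolation=cv2.INTER_CUBIC))
E
```

```text
((258.3583984375, 119.77049255371094), (47.07299041748047, 48.15508270263672), 177.87107849121094) [ 0.56635885 -0.20615814  0.094     ]
[[ 0.64580757 -0.16071607  0.09      ]
 [ 0.62252311 -0.27827537  0.09      ]
 [ 0.48476197 -0.25178276  0.09      ]
 [ 0.50789911 -0.1331339   0.09      ]] [ 0.56524794 -0.20597702  0.09      ]
-11.09811127245367
```

View pics/c6.png

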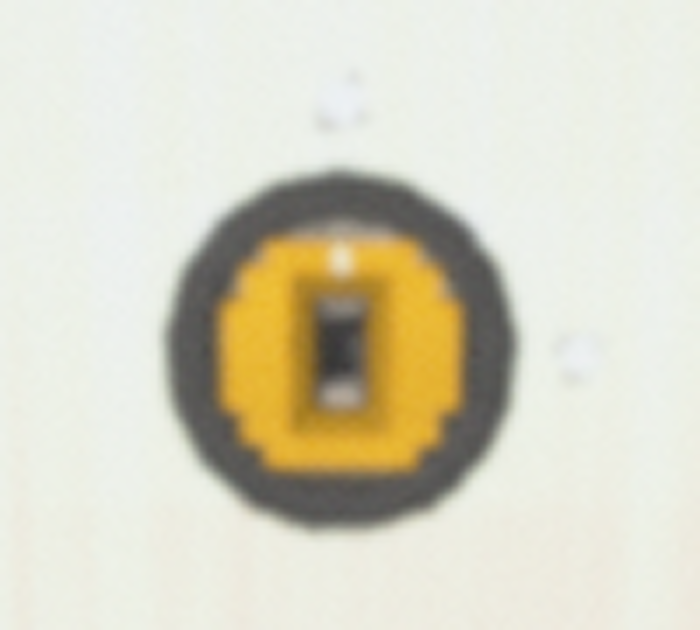

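View pics/c7.png

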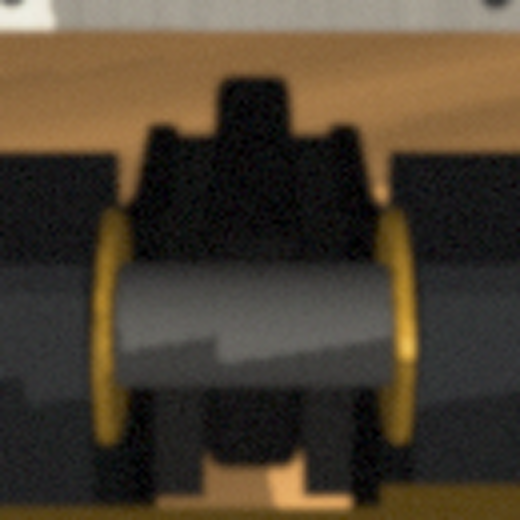

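```bash
python3 - <<'E'
from h import *
c=load("w3");T=np.array([.51057,-.19358,.25758]);a=np.radians(-11);x=np.array([np.cos(a),np.sin(a),0])
for dz in (-.0215,.0285):
  for dx in(-.014,.014): print(dz,dx,proj(c,[T+[0,0,dz]+dx*x]))
print("tip",proj(c,[T+[0,0,-.048]+dx*x for dx in(-.0025,.0025)]))
print((np.array([.566,-.206])-T[:2])*100)
E
```

```text
-0.0215 -0.014 [[255.92521694 260.54617753]]
-0.0215 0.014 [[255.82517014 213.82861132]]
0.0285 -0.014 [[255.35100701 315.2048853 ]]
0.0285 0.014 [[255.18174743 254.49849608]]
tip [[256.09185022 224.88200956]
 [256.07750363 217.45589938]]
[ 5.543 -1.242]
```

>>> carry_out:
  steps:
    - [[1, -0.2, 0, 0, 0, 0], [2.5, -0.5, -1, 0, 0, 0], [4, -0.8, -3, 0, 0, 0], [5.2, -1, -5, 0, 0, 0], [5.58, -1.1, -7, 0, 0, 0], [5.58, -1.1, -9, 0, 0, 0], [5.58, -1.1, -10, 0, 0, 0], [5.58, -1.1, -10.2, 0, 0, 0], [5.58, -1.1, -10.2, 0, 0, 0], [5.58, -1.1, -10.2, 0, 0, 0], [5.58, -1.1, -10.2, 0, 0, 0]]

```text
time_s: 10.22
tcp_pos: [0.5665, -0.2052, 0.1563]
ee_rot: [[-0.192, 0.001, 0.981], [-0.981, -0.0, -0.192], [-0.0, -1.0, 0.001]]
wrist_force: [-0.2, -0.9, -1.5]
gripper_width: 0.114
```

```bash
python3 - <<'E'
from h import *
c=cap("wrist","w4");d=cap("scene","s4");s=sense();print(s["tcp_pos"],s["ee_rot"][:,2])
a=cv2.resize(c["image"][150:330,160:360,::-1],None,fx=4,fy=4,interpolation=cv2.INTER_CUBIC)[:600]
cv2.imwrite("pics/c8.png",a)
cv2.imwrite("pics/c9.png",cv2.resize(d["image"][100:280,45:185,::-1],None,fx=3.3,fy=3.3,interpolation=cv2.INTER_CUBIC))
E
```

```text
[ 0.56637888 -0.20516272  0.15604982] [ 9.81476380e-01 -1.91581099e-01  8.93839989e-04]
```

View pics/c8.png

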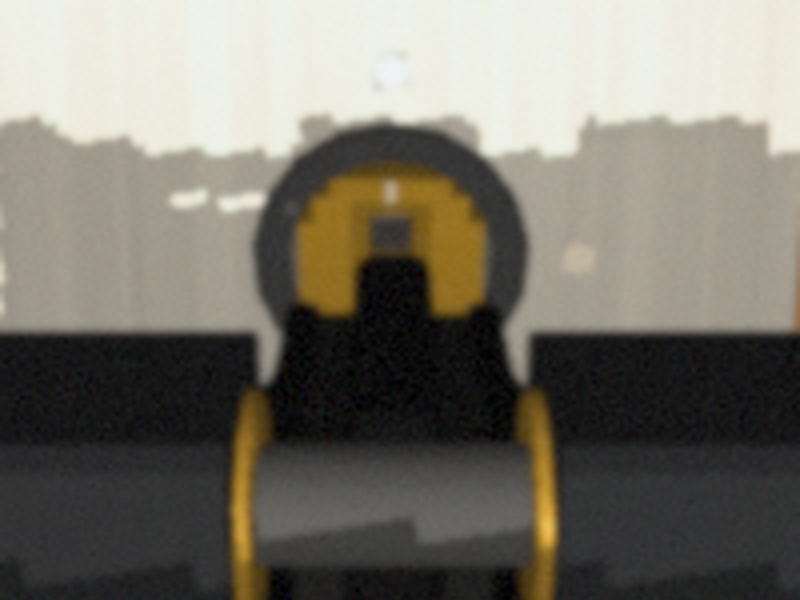

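View pics/c9.png

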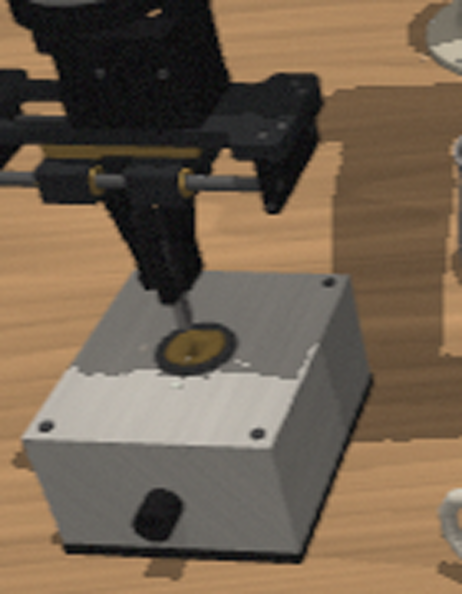

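```bash
python3 - <<'E'
from h import *
d=load("s4")
im=d["image"]
cv2.imwrite("pics/c10.png",cv2.resize(im[180:220,85:125,::-1],None,fx=14,fy=14,interpolation=cv2.INTER_CUBIC))
P=proj(d,[[.5664,-.2050,.094],[.5664,-.205,.108],[.5714,-.205,.094],[.5664,-.2,.094]]);print(P,(P-[85,180])*14)
E
```

```text
[[103.60362207 204.22186675]
 [101.90575135 198.52244199]
 [103.19455863 205.83364003]
 [106.24299091 203.98547805]] [[260.45070899 339.10613456]
 [236.68051888 259.31418784]
 [254.72382085 361.67096042]
 [297.40187278 335.79669273]]
```

View pics/c10.png

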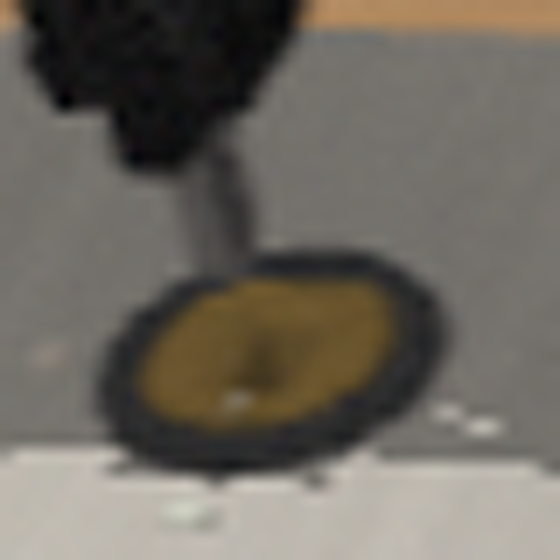

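>>> carry_out:
  steps:
    - [[0, 0.1, -0.4, 0, 0, 0], [0, 0.1, -0.8, 0, 0, 0], [0, 0.1, -1.2, 0, 0, 0], [0, 0.1, -1.4, 0, 0, 0], [0, 0.1, -1.6, 0, 0, 0], [0, 0.1, -1.6, 0, 0, 0]]

```text
time_s: 11.08
tcp_pos: [0.5662, -0.2042, 0.1394]
ee_rot: [[-0.192, -0.0, 0.981], [-0.981, 0.0, -0.192], [0.0, -1.0, -0.0]]
wrist_force: [-0.3, -1.0, -0.5]
gripper_width: 0.112
```

```bash
python3 - <<'E'
from h import *
d=cap("scene","s5");c=cap("wrist","w5");s=sense();print(s["tcp_pos"],s["wrist_force"],s["moment"])
a=cv2.resize(d["image"][180:220,85:125,::-1],None,fx=10,fy=10,interpolation=cv2.INTER_CUBIC)
b=cv2.resize(c["image"][170:250,218:298,::-1],None,fx=5,fy=5,interpolation=cv2.INTER_CUBIC)
cv2.imwrite("pics/c11.png",np.hstack([a,b]))
E
```

```text
[ 0.5663573  -0.20419026  0.13965962] [-0.17497895  0.34663538 -0.49015414] [-0.02270587  0.06137561 -0.00679762]
```

View pics/c11.png

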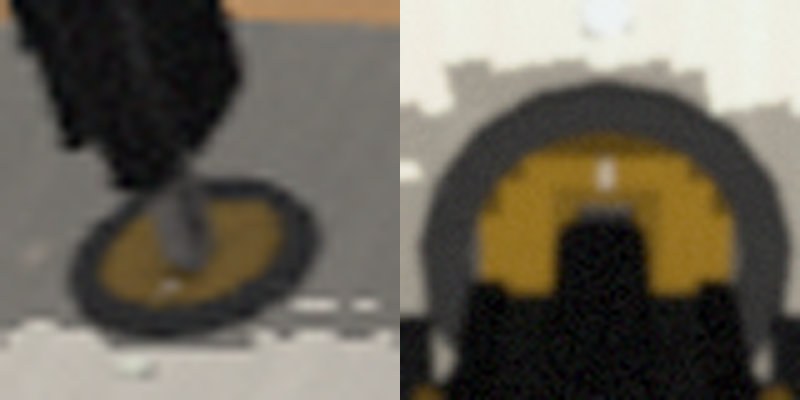

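>>> carry_out:
  steps:
    - [[0, 0, -0.2, 0, 0, 0], [0, 0, -0.4, 0, 0, 0], [0, 0, -0.6, 0, 0, 0], [0, 0, -0.6, 0, 0, 0], [0, 0, -0.6, 0, 0, 0]]

```text
time_s: 11.8
tcp_pos: [0.5663, -0.2042, 0.1336]
ee_rot: [[-0.192, 0.0, 0.981], [-0.981, -0.0, -0.192], [0.0, -1.0, 0.0]]
wrist_force: [0.6, 0.9, 0.0]
gripper_width: 0.113
```

>>> carry_out:
  steps:
    - [[0, 0, -0.2, 0, 0, 0], [0, 0, -0.4, 0, 0, 0], [0.15, -0.03, -0.5, 0, 0, 0], [0.15, -0.03, -0.6, 0, 0, 0], [-0.15, 0.03, -0.7, 0, 0, 0], [-0.15, 0.03, -0.8, 0, 0, 0], [0, 0, -0.8, 0, 0, 0], [0, 0, -0.8, 0, 0, 0]]

```text
time_s: 12.8
tcp_pos: [0.5642, -0.2039, 0.1245]
ee_rot: [[-0.192, -0.006, 0.981], [-0.981, 0.001, -0.192], [0.0, -1.0, -0.006]]
wrist_force: [-4.7, 0.8, 2.7]
gripper_width: 0.112
```

>>> carry_out:
  steps:
    - [[-0.1, 0.02, -0.1, 0, 0, 0], [-0.15, 0.03, -0.2, 0, 0, 0], [0.15, -0.03, -0.3, 0, 0, 0], [0.15, -0.03, -0.4, 0, 0, 0], [-0.15, 0.03, -0.5, 0, 0, 0], [-0.15, 0.03, -0.6, 0, 0, 0], [0.1, -0.02, -0.7, 0, 0, 0], [0.1, -0.02, -0.8, 0, 0, 0], [-0.1, 0.02, -0.8, 0, 0, 0], [0, 0, -0.8, 0, 0, 0], [0, 0, -0.8, 0, 0, 0]]

```text
time_s: 14.18
tcp_pos: [0.5662, -0.2043, 0.1176]
ee_rot: [[-0.192, -0.0, 0.981], [-0.981, -0.0, -0.192], [0.0, -1.0, -0.0]]
wrist_force: [-3.8, 0.2, 4.0]
gripper_width: 0.117
```

>>> carry_out:
  steps:
    - [[0, 0, -0.1, 0, 0, 0], [0.12, -0.02, -0.2, 0, 0, 0], [0.12, -0.02, -0.3, 0, 0, 0], [-0.12, 0.02, -0.3, 0, 0, 0], [-0.12, 0.02, -0.4, 0, 0, 0], [0.1, -0.02, -0.4, 0, 0, 0], [-0.1, 0.02, -0.4, 0, 0, 0], [0, 0, -0.4, 0, 0, 0], [0, 0, -0.4, 0, 0, 0]]

```text
time_s: 15.3
tcp_pos: [0.5663, -0.2041, 0.1154]
ee_rot: [[-0.191, 0.0, 0.982], [-0.982, -0.0, -0.191], [0.0, -1.0, 0.001]]
wrist_force: [-7.1, 1.3, 12.2]
gripper_width: 0.115
```

```bash
python3 - <<'E'
from h import *
d=cap("scene","s6");c=cap("wrist","w6");s=sense();print(s["tcp_pos"],s["wrist_force"],s["moment"])
a=cv2.resize(d["image"][175:215,85:125,::-1],None,fx=10,fy=10,interpolation=cv2.INTER_CUBIC)
b=cv2.resize(c["image"][170:250,218:298,::-1],None,fx=5,fy=5,interpolation=cv2.INTER_CUBIC)
cv2.imwrite("pics/c12.png",np.hstack([a,b]))
E
```

```text
[ 0.56632602 -0.20412706  0.11539173] [-5.76559526  2.15097022 11.96416904] [0.46417227 2.02331657 0.01356983]
```

View pics/c12.png

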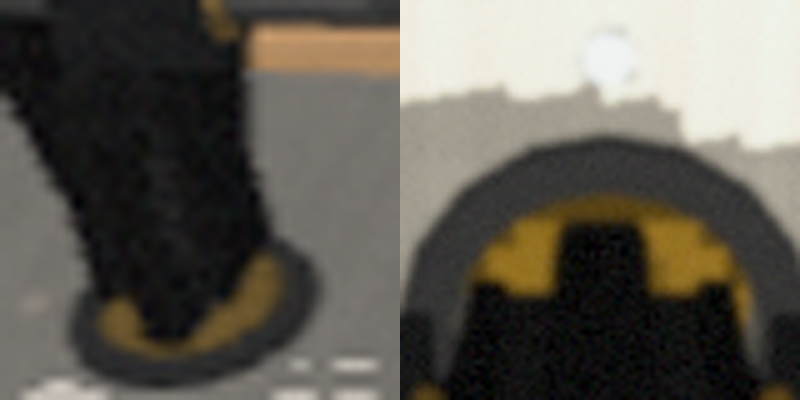

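>>> carry_out:
  steps:
    - [[-0.15, 0.03, -0.1, 0, 0, 0], [-0.2, 0.04, -0.1, 0, 0, 0], [0.05, -0.01, -0.1, 0, 0, 0], [0.1, -0.02, -0.1, 0, 0, 0], [-0.15, 0.03, -0.1, 0, 0, 0], [-0.1, 0.02, -0.1, 0, 0, 0], [-0.1, 0.02, -0.1, 0, 0, 0], [-0.1, 0.02, -0.1, 0, 0, 0]]

```text
time_s: 16.4
tcp_pos: [0.5663, -0.2041, 0.1153]
ee_rot: [[-0.19, 0.003, 0.982], [-0.982, -0.001, -0.19], [0.001, -1.0, 0.003]]
wrist_force: [-6.0, 2.1, 14.8]
gripper_width: 0.119
```

>>> carry_out:
  steps:
    - [[0, 0, 0, 0, 0, -0.08], [0, 0, 0, 0, 0, -0.18], [0, 0, 0, 0, 0, -0.28], [0, 0, 0, 0, 0, -0.38], [0, 0, 0, 0, 0, -0.48], [0, 0, 0, 0, 0, -0.58], [0, 0, 0, 0, 0, -0.68], [0, 0, 0, 0, 0, -0.78], [0, 0, 0, 0, 0, -0.78]]

```text
time_s: 17.52
tcp_pos: [0.5668, -0.2039, 0.1153]
ee_rot: [[-0.826, 0.004, 0.564], [-0.564, -0.001, -0.826], [-0.003, -1.0, 0.003]]
wrist_force: [-5.1, 3.3, 13.4]
gripper_width: 0.115
```

```bash
python3 - <<'E'
from h import *
d=cap("scene","s7");c=cap("wrist","w7");s=sense();print(s["tcp_pos"],s["wrist_force"],s["moment"],s["joints"])
a=cv2.resize(d["image"][175:215,85:125,::-1],None,fx=10,fy=10,interpolation=cv2.INTER_CUBIC)
b=cv2.resize(c["image"][170:250,218:298,::-1],None,fx=5,fy=5,interpolation=cv2.INTER_CUBIC)
cv2.imwrite("pics/c13.png",np.hstack([a,b]))
E
```

```text
[ 0.5668421  -0.20393974  0.11532917] [-6.54989059  1.81167955 13.58561026] [0.71365486 1.62219173 0.04358016] [ -4.38205354  26.01399907 -12.14503899   0.05827483 -51.59681995
  38.68475604]
```

View pics/c13.png

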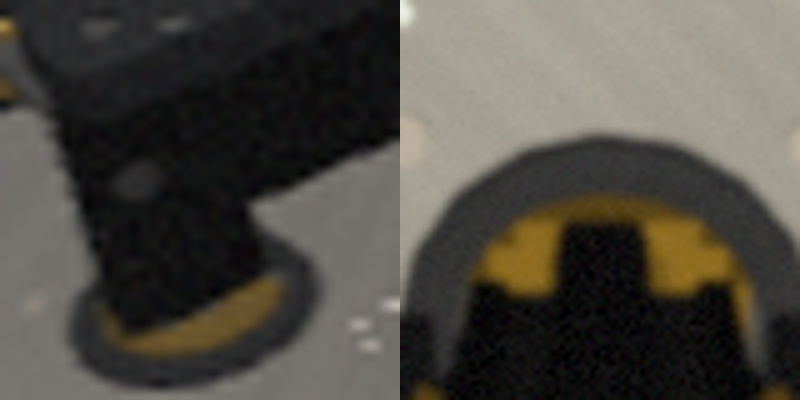

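>>> carry_out:
  steps:
    - [[0, 0, 0, 0, 0, -0.1], [0, 0, 0, 0, 0, -0.2], [0, 0, 0, 0, 0, -0.3], [0, 0, 0, 0, 0, -0.4], [0, 0, 0, 0, 0, -0.5], [0, 0, 0, 0, 0, -0.6], [0, 0, 0, 0, 0, -0.7], [0, 0, 0, 0, 0, -0.78], [0, 0, 0, 0, 0, -0.82], [0, 0, 0, 0, 0, -0.82]]

```text
time_s: 18.88
tcp_pos: [0.5677, -0.2042, 0.1154]
ee_rot: [[-0.976, 0.006, -0.219], [0.219, -0.002, -0.976], [-0.006, -1.0, 0.0]]
wrist_force: [-4.0, 0.1, 12.6]
gripper_width: 0.116
```

```bash
python3 - <<'E'
from h import *
s=sense();print(s["tcp_pos"],s["wrist_force"],s["moment"],s["joints"],s["ee_rot"])
E
```

```text
[ 0.56770585 -0.20419914  0.11537133] [-3.97827221  0.12991442 12.5665273 ] [0.43618775 1.06198766 0.00314088] [ -4.38963722  26.0378759  -12.10759628   0.08733512 -51.49697346
  -8.30064379] [[-9.75759575e-01  6.13141393e-03 -2.18759359e-01]
 [ 2.18753193e-01 -1.66704811e-03 -9.75778797e-01]
 [-6.34758608e-03 -9.99979813e-01  2.85371780e-04]]
```

>>> carry_out:
  steps:
    - [[0, 0, 0, 0, 0, -0.05], [0, 0, 0, 0, 0, -0.1], [0, 0, 0, 0, 0, -0.1]]

```text
time_s: 19.25
tcp_pos: [0.5678, -0.2042, 0.1154]
ee_rot: [[-0.949, 0.006, -0.315], [0.315, -0.002, -0.949], [-0.006, -1.0, -0.0]]
wrist_force: [-3.0, 0.9, 12.0]
gripper_width: 0.112
```

```bash
python3 - <<'E'
from h import *
s=sense();print(s["tcp_pos"],s["wrist_force"],s["moment"],s["joints"],s["ee_rot"])
E
```

```text
[ 0.56777638 -0.20417567  0.11536753] [-2.96561783  0.8654464  12.04225184] [0.41214736 0.99682712 0.0472546 ] [ -4.38666409  26.04047583 -12.1038779    0.08768778 -51.49192186
 -14.03127822] [[-9.49056433e-01  6.23851296e-03 -3.15044390e-01]
 [ 3.15040131e-01 -1.67968581e-03 -9.49076864e-01]
 [-6.45000391e-03 -9.99979130e-01 -3.71265317e-04]]
```

>>> carry_out:
  steps:
    - [[0, 0, 0, 0, 0, -0.04], [0, 0, 0, 0, 0, -0.08], [0, 0, 0, 0, 0, -0.08]]

```text
time_s: 19.62
tcp_pos: [0.5675, -0.2041, 0.1153]
ee_rot: [[-0.921, 0.006, -0.39], [0.39, -0.002, -0.921], [-0.006, -1.0, -0.001]]
wrist_force: [-3.4, 1.7, 12.7]
gripper_width: 0.112
```

```bash
python3 - <<'E'
from h import *
d=cap("scene","s8");c=cap("wrist","w8");e=cap("top","t8")
for i in range(4):
    s=sense();print(s["wrist_force"],s["moment"],s["ee_rot"][:,2]); optics.capture("top")
a=cv2.resize(d["image"][165:225,75:135,::-1],None,fx=6.5,fy=6.5,interpolation=cv2.INTER_CUBIC)
b=cv2.resize(c["image"][150:250,206:306,::-1],None,fx=3.9,fy=3.9,interpolation=cv2.INTER_CUBIC)
cv2.imwrite("pics/c14.png",np.hstack([a,b]))
E
```

```text
[-3.89073211  2.10533036 11.93552732] [0.48426766 1.16839212 0.04566207] [-3.89674694e-01 -9.20952255e-01 -7.58992872e-04]
[-3.87267203  1.39188589 11.90022005] [0.49371111 1.13397294 0.01358921] [-3.89687277e-01 -9.20946909e-01 -7.85922710e-04]
[-4.12066429  1.31827365 12.33294323] [0.50758058 1.11956845 0.15025404] [-3.89634119e-01 -9.20969417e-01 -7.65700889e-04]
[-3.44993267  1.10242524 12.38618811] [0.49060426 1.11710835 0.07209409] [-3.89690222e-01 -9.20945661e-01 -7.88106349e-04]
```

View pics/c14.png

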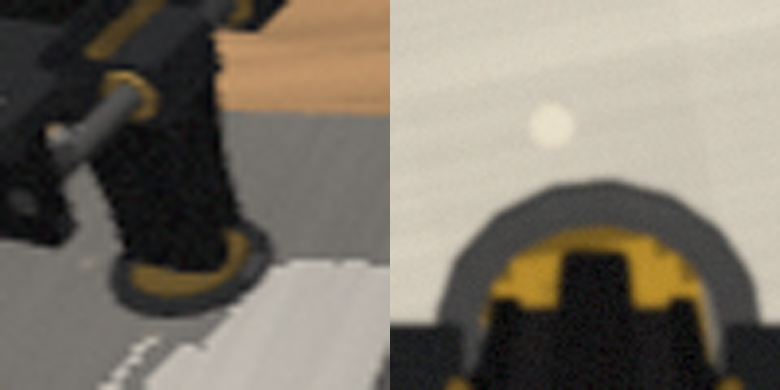

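>>> carry_out:
  steps:
    - [[0, 0, 0, 0, 0, -0.04], [0, 0, 0, 0, 0, -0.08], [0, 0, 0, 0, 0, -0.08]]

```text
time_s: 20.35
tcp_pos: [0.5674, -0.2041, 0.1153]
ee_rot: [[-0.887, 0.005, -0.462], [0.462, -0.001, -0.887], [-0.005, -1.0, -0.001]]
wrist_force: [-3.5, 2.0, 12.4]
gripper_width: 0.114
```

```bash
python3 - <<'E'
from h import *
for i in range(6):
    s=sense();print(s["tcp_pos"],s["wrist_force"],s["moment"],s["ee_rot"][:,2]); optics.capture("top")
E
```

```text
[ 0.56736229 -0.20408707  0.1152975 ] [-3.52737244  1.95287828 12.4045083 ] [0.52031009 1.25576757 0.13346209] [-0.46230133 -0.88672219 -0.00111674]
[ 0.56738022 -0.20407707  0.11531158] [-4.2496117   0.75384116 12.32401624] [0.53052726 1.16739063 0.05793725] [-0.46210116 -0.88682648 -0.00114922]
[ 0.56738689 -0.20405783  0.11532457] [-3.71096992  2.33324139 12.74575209] [0.57141851 1.19943462 0.08209745] [-0.46200504 -0.88687658 -0.00112601]
[ 0.5674099  -0.20409118  0.1153111 ] [-3.49264981  0.93568711 12.84199149] [0.54554159 1.28811695 0.10354531] [-0.46208494 -0.88683494 -0.00113614]
[ 0.56737107 -0.2040956   0.11532337] [-4.12534026  1.57433552 12.14391841] [0.54526582 1.22267296 0.07683681] [-0.46210021 -0.88682697 -0.00114881]
[ 0.56739756 -0.2040957   0.11533289] [-3.26193831  1.75323955 11.98896364] [0.52128561 1.21127097 0.09484564] [-0.4620396  -0.88685856 -0.00114248]
```

>>> carry_out:
  steps:
    - [[0, 0, 0, 0, 0, -0.03], [0, 0, 0, 0, 0, -0.06], [0, 0, 0, 0, 0, -0.06]]

```text
time_s: 21.02
tcp_pos: [0.5674, -0.2041, 0.1153]
ee_rot: [[-0.858, 0.005, -0.514], [0.514, -0.002, -0.858], [-0.005, -1.0, -0.001]]
wrist_force: [-4.4, 1.3, 11.5]
gripper_width: 0.112
```

```bash
python3 - <<'E'
from h import *
m=[]
for i in range(6):
    s=sense();m.append(s["moment"][2]); optics.capture("top")
print(np.mean(m),s["tcp_pos"],s["wrist_force"],s["ee_rot"][:,2],s["gripper_width"])
c=cap("wrist","w9");e=cap("top","t9")
cv2.imwrite("pics/c15.png",cv2.resize(c["image"][140:340,156:356,::-1],None,fx=3,fy=3,interpolation=cv2.INTER_CUBIC))
E
```

```text
0.1868989067878015 [ 0.56738822 -0.20417275  0.11532835] [-4.01541829  1.88136051 12.05381848] [-0.51395504 -0.85781622 -0.00124115] 0.1143562526317866
```

View pics/c15.png

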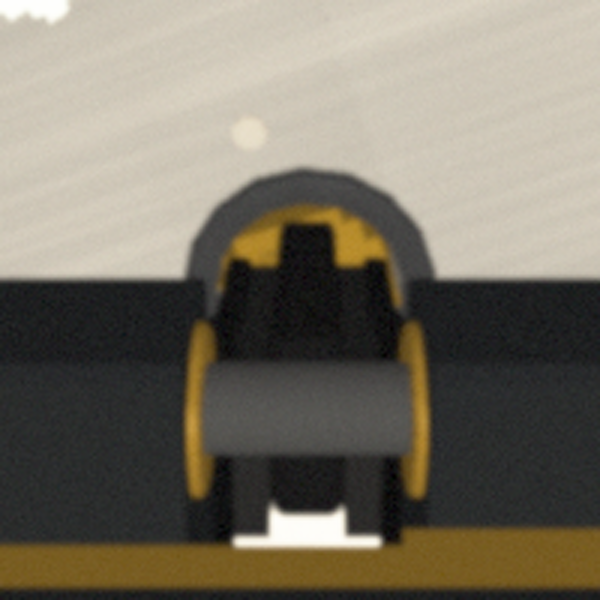

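>>> carry_out:
  steps:
    - [[0, 0, 0, 0, 0, -0.03], [0, 0, 0, 0, 0, -0.06], [0, 0, 0, 0, 0, -0.06]]

```text
time_s: 21.8
tcp_pos: [0.5675, -0.2041, 0.1153]
ee_rot: [[-0.826, 0.005, -0.564], [0.564, -0.002, -0.826], [-0.006, -1.0, -0.001]]
wrist_force: [-3.9, 1.9, 11.6]
gripper_width: 0.115
```

```bash
python3 - <<'E'
from h import *
m=[]
for i in range(6):
    s=sense();m.append(s["moment"][2]); optics.capture("top")
print(np.mean(m),s["tcp_pos"],s["wrist_force"],s["ee_rot"][:,2],s["gripper_width"])
c=cap("wrist","w10");d=cap("scene","s10");
a=cv2.resize(d["image"][175:225,80:130,::-1],None,fx=7.8,fy=7.8,interpolation=cv2.INTER_CUBIC)
b=cv2.resize(c["image"][180:245,225:290,::-1],None,fx=6,fy=6,interpolation=cv2.INTER_CUBIC)
b=np.clip(b.astype(int)*2,0,255).astype(np.uint8)
cv2.imwrite("pics/c16.png",np.hstack([a,b]))
E
```

```text
0.3570601514034684 [ 0.56748278 -0.20413718  0.11532689] [-4.26318682  1.96640506 12.45941835] [-0.56371335 -0.8259692  -0.00146012] 0.11509437028853467
```

View pics/c16.png

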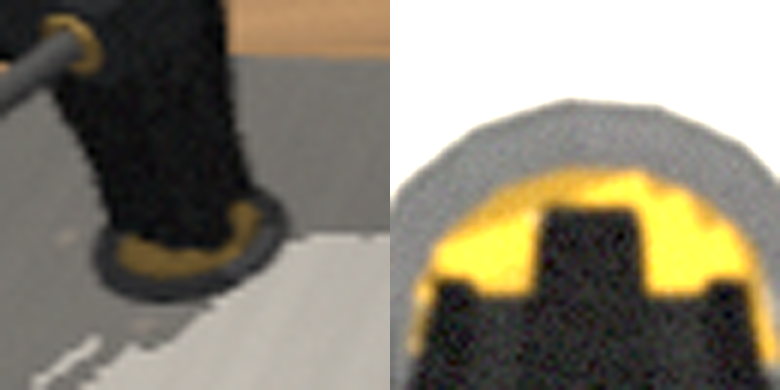

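View pics/s10.png

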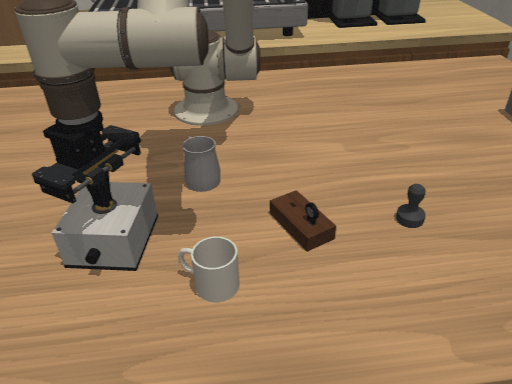

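```bash
python3 -c "
from h import *
print(ticket.finish_job())"
```

```text
the job is handed in; nothing more can be done
None
```

I put the square-headed key fully into the lock, turned it clockwise to its stop, and handed the job in still holding and pressing it, at about 22 s of the 56 s allowed.

**Seating:** I wiggled the key past both pins. The tool height stayed at 0.115 m while the push rose from 12 to 15 N, which matches the head resting on the plug. At hand-in it was still pressing at about 12 N.

**Turn:** The gripper turned about 1.98 rad, more than the plug's 1.6 rad because of play between the key and the slot. The turning moment then climbed from about 0.09 to 0.19 to 0.36 N m over the last two small steps. The spring gives only about 0.08 N m, so I took this as the stop.

**Other items:** The last scene picture shows the round-headed key still in the rest. The mug, jug and tamper are where they were.

**Checks that disagreed or could not be made:**
- **White mark:** I could not see the mark on the plug, which was hidden under the key head. The turned position rests on the moment and the gripper angle alone.
- **Camera positions:** The cameras differed by 2 to 6 mm on where the lock is. I relied mainly on the wrist picture and compromised by 1 mm sideways, and the key went in cleanly.
- **Sideways force:** About 4 N remained along x at the end, probably from the pins or a slight off-centre hold.

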